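# Caliper check of a pump plunger

### The job

Take the solid round plunger from the parts waiting on the bench and stand it on the bed of the bench caliper between the two jaws, close to the beam, and let go of it. Then slide the moving jaw shut by its thumb post until the plunger is lightly nipped against the fixed jaw: press gently, so that the moving jaw does not cock on the beam, and hold that light pressure for about half a second. Let go and leave the jaw closed on the upright plunger, both jaws touching it, and leave the other parts where they are.

Things in the scene. Friction and masses are not known exactly. Their poses are not given: they have to be found in the camera images.
- plunger_mid (a point): Centre (half-way up) of the plunger: a solid plain metal cylinder standing on end, 70 mm tall, nominally 34 mm in diameter (the true diameter, which is being checked, may be up to 1 mm more or less), 0.15 to 0.24 kg, two dark seal rings near its top. z is its axis, up.
- caliper: Bench caliper, fixed to the bench. Origin on the bench under its grey bed, which is 10 mm high, x -65 to 65, y -175 to 115 mm. The steel beam runs along y at x +30 mm, 16 mm wide, top 34 mm up. The fixed jaw stands at the +y end; the moving jaw closes towards +y. The plunger belongs between them with its centre near x -3 mm (x -25 mm at the farthest from the beam).
- anvil: Fixed jaw: upright steel bracket across the beam, face at caliper y +83 mm (origin there, x 0, z 0), with a flat screw-set pad before it, x -29 to 21 mm, z 11 to 45 mm. The pad's measuring face (looking to -y) was set by hand anywhere from caliper y +55 to +75 mm; the setting differs each time and is not reported. It does not give under light force.
- blade: Blade of the moving jaw: upright, reaching from the beam over the bed, x -35 to 47 mm, z 10 to 46 mm, 12 mm thick, on a carriage block 36 x 50 mm whose top is 43 mm above the bench. Origin on the beam's axis under the thumb post, 26 mm above the bench; its measuring face, looking to +y, is 25 mm to +y of it.
- post (a point): Thumb post on the moving jaw's carriage: upright round knurled steel pin, 14 mm in diameter, from 43 to 85 mm above the bench; this point lies on its axis 64 mm above the bench, over the beam, 25 mm to -y of the moving jaw's measuring face.
- carriage (a joint): Slide of the moving jaw along the beam, in m: 0 is fully open, growing as it closes towards the caliper's +y; the moving face is at caliper y = -60 mm plus this value. It drags with about 3 N (the plunger sliding on the bed adds up to about 2.5 N) and stays where it is left.
- jaw (a joint): Cocking of the moving jaw about the upright line through the thumb post, in rad: 0 is square. Springy fit of 9 N m per rad: a press F on a part at distance d from the beam's axis cocks it by F x d / 9 (10 N at 33 mm: 0.037 rad). Over 0.038 rad either way is too much, and so is a press of over 10 N on the plunger.
- sleeve: Bystander: short metal tube standing on end, 40 mm outside, 28 mm bore, 55 mm tall. Origin at its foot. Leave alone.
- block: Bystander: metal port block 40 x 40 x 45 mm. Origin at its foot. Leave alone.
- valve: Bystander: small ball valve lying on the bench, 60 mm long, 38 mm high, with a flat lever. Origin at its underside. Leave alone.
- plunger: The same plunger; origin at the centre of its foot.

How it is judged:
By the outcome, as a careful person would: the job done as asked, in the order asked, and still so for the second after the job is handed in, with the robot touching nothing.
It also fails if it takes over 67 s, if anything falls off the work surface, if the arm or the gripper's body presses on something with over 40 N, if the wrist force passes 120 N, or if a joint passes its speed limit or range.

### The arm

A 6-joint arm with a two-finger parallel gripper is mounted at the origin on the work surface. World frame = base frame: x ahead of the robot, y to its left, z up, the work surface at z = 0. Lengths are in mm, angles in rad, forces in N, time in s.
With the tool pointing down it reaches from about 375 to 750 mm from the base axis. Payload 9 kg.
Tool frame: the origin (TCP) lies at the very end of the fingers, on their centre line; the grasp point (between the pads) lies 19 mm behind it; z points along the fingers, y is the direction in which the jaws open and shut (so a half turn about z gives the same grasp; the last joint's range is limited). The gripper opens to 85 mm and grips with 20 to 120 N. Pads are 22 mm wide; open, the fingers measure 114 mm over their backs; the gripper's body (76 mm by 85 mm) begins 54 mm behind the grasp point. The pads swing forward as they close: fully open they stand 13 mm farther back than shut.
Start: joints at [1.07, 0.104, 0.097, 1.564, 0, 1.353], TCP at [167.431, 576.197, 231.331] pointing down, gripper open.
Joint ranges: [-2.99, 2.99], [-0.84, 1.86], [-1.1, 1.16], [-1.84, 2.11], [-1.51, 1.56], [-3.14, 3.14]. Speed limits (rad/s): [2.22, 2.22, 2.57, 3.14, 3.14, 3.14].

### API

Orientations are given as a rotation vector (axis times angle).
In Python, from plant import env gives the robot as it stands.
- The arm moves only by the tool apply_moves, never from a script. Its argument "plan" is a list of rows, each an object with "translation": the shift along the tool's x, y, z each as a share of 300 mm, from -1 to 1, a list of three; "delta_rot": the turn, a rotation vector about the tool's x, y, z each as a share of 2 rad, from -1 to 1, a list of three; "fingers": the opening in per cent of the stroke, from 0 (shut) to 100 (fully open). A call has exactly 8 rows; each row shifts and turns the commanded pose from where the row before left it, along the tool's axes as they then stand; what a row does not reach is not made up. A row lasts 1/8 s, in which the tool goes at most 62.5 mm and 10.7 degrees, less where a joint would pass 70% of its speed; a pose out of reach is approached as far as the arm can. A call with a number of a shift or a turn outside -1 to 1 is refused whole. A call with a gripper value outside its range is refused whole. The fingers move at their own pace and stop on an object; "squeeze" is the grip in N (left out, the last holds). Time passes only in rows, so rows that do not move let the fingers close, or fill a call up. It gives the time, the measured TCP pose, the force and the opening at its end, in the units of the state.
- env.observe(): the state, without advancing time (a new reading comes with each control period).
- env.snapshot(name): name is "scene" or "top" or "wrist"; returns a dict with "color" (400x640x3 uint8, blue, green, red), "z_map" (400x640 float32, mm along the optical axis (not along the pixel's ray), 0 where there is no reading), "fx", "fy", "cx", "cy" (pixels), "extrinsics" (4x4, takes a point from camera to world coordinates). Camera axes: x right, y up, looking along -z (the intrinsics and any distortion apply to the point x, -y, -z); pixel columns grow to the right and rows downward; lengths in mm; the calibration is good to about 2 mm. A picture is of the moment at which its call begins.
- env.job_done(): hands the job in, once; it reports no verdict.
The state is a dict: "clock": time; "joints": joint angles; "joint_vel": joint speeds; "effort": joint torques, N m; "tcp_pos": TCP position; "tool_rot": TCP orientation; "contact_force": force on the tool from outside, world axes, zero at the start; "torque": the same for the moment, N m; "opening": finger opening in mm.
Only numpy, scipy, OpenCV 4.12 (cv2) and the standard library are available. Lean on these libraries where they do the work, as an engineer would, in place of code of your own. Each camera call takes 0.05 s, during which the arm holds its last target. There are 200 camera calls.

## Working session

There is one attempt and no reset: what is moved stays moved. The work goes in short steps, Python scripts to look and compute and a tool call to move; the robot and the scene stay as the last step left them, time stands still between calls to the robot, and variables do not carry over. Pictures are saved under pics/ and viewed, about 8 in all and at most 12, crops included, and the job is handed in when it is done.

Besides the shell and the picture viewer there is one more tool, called after ">>>" as name([rows], argument=value, ...), one row to a line, values as JSON. apply_moves: Moves the arm, as the interface text tells. Its arguments: {"type":"object","properties":{"plan":{"type":"array"},"squeeze":{"type":"number"}},"required":["plan"]}

```bash
mkdir -p pics; ls; cat > h.py <<'E'
import numpy as np, cv2
from plant import env
def cam(name):
    s=env.snapshot(name); return s
def world(s,zmin=2):
    z=s["z_map"].astype(float); h,w=z.shape
    u,v=np.meshgrid(np.arange(w),np.arange(h))
    p=np.stack([(u-s["cx"])/s["fx"]*z,-(v-s["cy"])/s["fy"]*z,-z,np.ones_like(z)],-1)
    P=p@np.array(s["extrinsics"]).T
    P[z==0]=np.nan
    return P[...,:3]
E
python3 - <<'E'
from h import *
o=env.observe(); print({k:np.round(v,3).tolist() for k,v in o.items()})
for n in("top","scene"):
    s=cam(n); cv2.imwrite(f"pics/{n}0.png",s["color"]); np.savez(f"{n}0.npz",P=world(s)); print(n,np.round(s["extrinsics"],3).tolist(),s["fx"],s["cx"],s["cy"],[k for k in s], (s["z_map"]==0).mean())
E
```

```text
pics
{'clock': 0.0, 'joints': [1.07, 0.105, 0.096, 1.564, -0.0, 1.353], 'joint_vel': [0.0, -0.0, -0.0, 0.0, -0.0, 0.0], 'effort': [-0.001, -55.693, 50.365, 0.017, -0.0, -0.0], 'tcp_pos': [167.262, 575.87, 230.48], 'tool_rot': [-0.443, -3.11, 0.002], 'contact_force': [0.472, -0.463, 1.178], 'torque': [-0.016, 0.001, 0.0], 'opening': 85.053}
top [[0.029, 0.996, -0.082, 389.661], [-1.0, 0.03, 0.008, 12.57], [0.011, 0.082, 0.997, 1470.463], [0.0, 0.0, 0.0, 1.0]] 513.9395533196059 324.19382536916714 198.2826982238177 ['color', 'z_map', 'fx', 'fy', 'cx', 'cy', 'extrinsics'] 0.00398828125
scene [[0.153, -0.687, 0.71, 1269.252], [0.988, 0.092, -0.123, -105.322], [0.019, 0.72, 0.693, 791.115], [0.0, 0.0, 0.0, 1.0]] 477.00265787266943 313.7154588054697 197.7020504675258 ['color', 'z_map', 'fx', 'fy', 'cx', 'cy', 'extrinsics'] 0.0040703125
```

View pics/top0.png

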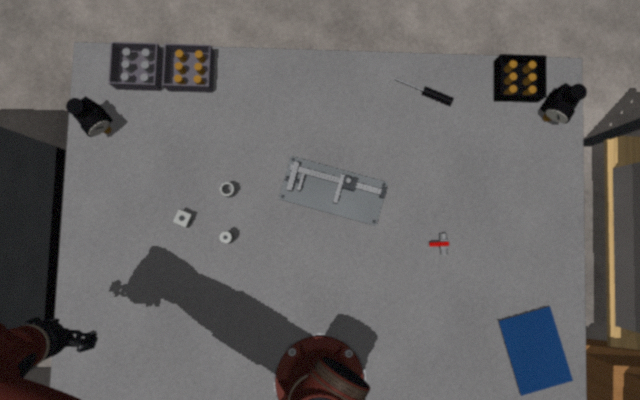

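View pics/scene0.png

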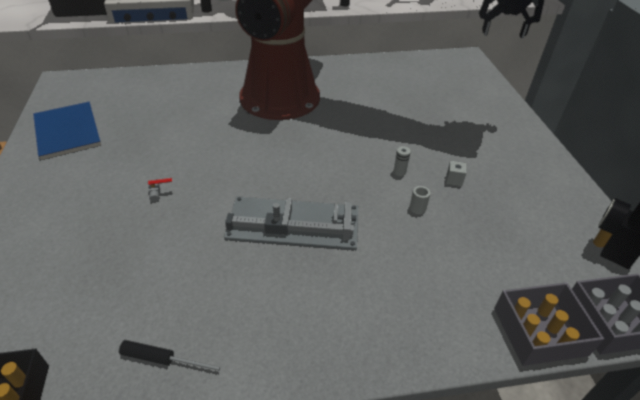

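The plunger is at top (226,237) and scene (403,160). The sleeve is at top (227,188), the block at (183,217) and the valve at (440,243). On the caliper, the anvil is at top (292,176) with its pad at (301,181), the blade at (340,188) and the post at (349,181).

```bash
python3 - <<'E'
from h import *
P=np.load("top0.npz")["P"]
def blob(P,r0,r1,c0,c1,zl,zh,lab):
    q=P[r0:r1,c0:c1].reshape(-1,3); q=q[(q[:,2]>zl)&(q[:,2]<zh)]
    if len(q)==0: print(lab,"none");return
    (c,sz,a)=cv2.minAreaRect(q[:,:2].astype(np.float32)); print(lab,len(q),"med",np.round(np.median(q,0),1),"rect",np.round(c,1),np.round(sz,1),round(a,2),"z95",np.percentile(q[:,2],95).round(1))
blob(P,225,250,212,240,60,80,"plunger")
blob(P,178,200,215,240,45,65,"sleeve")
blob(P,205,230,170,195,35,55,"block")
blob(P,150,230,270,395,6,200,"bed")
blob(P,150,230,270,395,20,38,"beam")
blob(P,150,230,330,365,60,100,"post")
blob(P,150,230,330,365,38,56,"blade")
blob(P,150,230,280,312,38,200,"anvil")
Q=np.load("scene0.npz")["P"]
blob(Q,140,180,390,415,55,80,"plunger s")
blob(Q,195,215,268,284,60,100,"post s")
blob(Q,190,250,220,362,6,14,"bed s")
# bench level
print(np.nanmedian(P[260:300,400:450].reshape(-1,3),0), np.nanmedian(Q[280:320,200:300].reshape(-1,3),0))
s=cv2.imread("pics/top0.png"); a=cv2.resize(s[150:230,270:395],None,fx=6,fy=6,interpolation=cv2.INTER_CUBIC); cv2.imwrite("pics/cal.png",a)
E
```

```text
plunger 123 med [391.5 265.2  68.5] rect [391.3 265.6] [31.3 32.1] 50.16 z95 73.6
sleeve 98 med [524.8 271.   52.9] rect [525.2 270.9] [38.7 38.4] 74.24 z95 58.7
block 217 med [440.4 391.8  43.7] rect [440.5 392.7] [40.6 40.6] 69.56 z95 48.5
bed 4069 med [533.4 -25.6  11.1] rect [538.2 -24.2] [224.5 350.9] 1.69 z95 45.1
beam 542 med [560.  -13.8  32.7] rect [544.2 -28.2] [288.3  95.8] 83.91 z95 37.1
post 27 med [553.2 -62.   83.8] rect [554.6 -62.9] [12.2 13.5] 64.98 z95 90.0
blade 268 med [546.6 -52.7  44. ] rect [542.2 -63. ] [78.3 87. ] 9.69 z95 48.7
anvil 213 med [563.8  87.7  44.2] rect [563.3  81.3] [53.6 81.3] 62.44 z95 49.7
plunger s 145 med [395.9 264.2  67.1] rect [392.3 265.4] [31.6 35. ] 83.87 z95 70.5
post s 77 med [559.1 -62.5  75.7] rect [555.5 -62. ] [15.1 13.8] 3.16 z95 84.5
bed s 3236 med [535.8 -15.5   8.4] rect [534.  -24.3] [289.4 133.6] 76.27 z95 11.0
[ 287.80671928 -290.59271575   -0.97311334] [ 724.42215529 -133.02083408   -1.64086791]
```

View pics/cal.png

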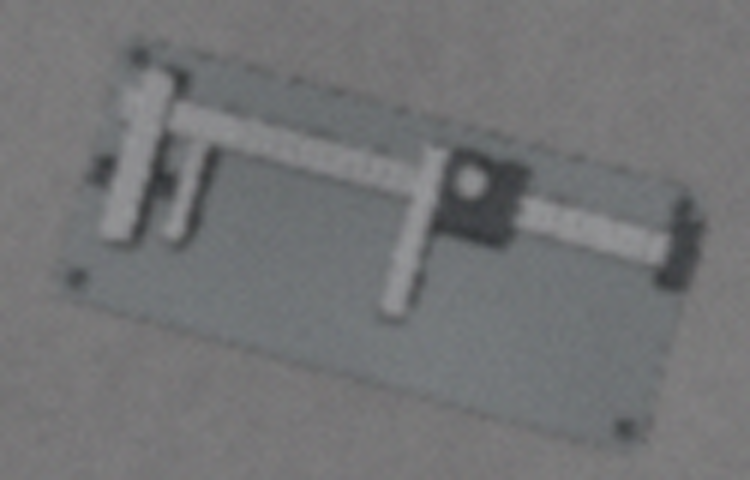

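```bash
cat >> h.py <<'E'
from scipy.spatial.transform import Rotation as Rn
YAW=np.deg2rad(-13.73)
EX=np.array([np.cos(YAW),np.sin(YAW),0]); EY=np.array([-np.sin(YAW),np.cos(YAW),0]); OC=np.array([541.1,4.8,0])
def cal(p): d=np.asarray(p)-OC; return np.array([d@EX,d@EY,d[2]])
def wld(c): return OC+c[0]*EX+c[1]*EY+np.array([0,0,c[2]])
def to(target,rows=8):
    o=env.observe(); R=Rn.from_rotvec(o["tool_rot"]); d=np.asarray(target)-o["tcp_pos"]
    G=Rn.from_matrix(np.column_stack([-EY,EX,[0,0,-1]]) if 0 else np.column_stack([np.cross(EX,[0,0,-1]),EX,[0,0,-1]]))
    print("t",round(o["clock"],2),"tcp",np.round(o["tcp_pos"],1),"cal",np.round(cal(o["tcp_pos"]),1),"F",np.round(o["contact_force"],1),"open",round(o["opening"],1))
    print("shift share/row",np.round(R.inv().apply(d)/300/rows,4),"total mm",np.round(R.inv().apply(d),1),"turn share/row",np.round((R.inv()*G).as_rotvec()/2/rows,4))
E
python3 -c "
from h import *
to([391.5,265.5,160])
P=np.load('top0.npz')['P']; print(np.round(cal(P[181,349]),1))
for n in('top0','scene0'):
  P=np.load(n+'.npz')['P'].reshape(-1,3); d=P-OC; c=np.column_stack([d@EX,d@EY,d[:,2]])
  for lab,m in (('pad',(c[:,0]>-25)&(c[:,0]<15)&(c[:,2]>36)&(c[:,2]<52)&(c[:,1]>45)&(c[:,1]<82)),('anv',(c[:,0]>-25)&(c[:,0]<15)&(c[:,2]>36)&(c[:,1]>82)&(c[:,1]<115)),('blade',(c[:,0]>-30)&(c[:,0]<10)&(c[:,2]>36)&(c[:,2]<54)&(abs(c[:,1]+40)<35))):
    print(n,lab,m.sum(),np.round(np.percentile(c[m][:,1],[2,10,50,90,98]),1) if m.sum() else '', np.round(np.median(c[m][:,2]),1) if m.sum() else '')
"
```

```text
t 0.1 tcp [167.3 575.9 230.6] cal [-498.7  466.1  230.6] F [-0.4  0.5 -0.5] open 85.3
shift share/row [-0.1258 -0.0981  0.0295] total mm [-302.  -235.4   70.8] turn share/row [-0.0001  0.      0.0955]
[ 28.1 -64.9  82. ]
top0 pad 42 [59.4 59.8 63.7 67.1 74.2] 43.2
top0 anv 80 [ 82.4  83.5  89.9  96.1 103.3] 45.0
top0 blade 63 [-49.5 -48.3 -43.6 -38.8 -38. ] 45.0
scene0 pad 49 [60.2 60.9 63.9 67.  67.7] 43.2
scene0 anv 87 [83.1 84.2 89.8 96.1 96.7] 44.0
scene0 blade 74 [-48.6 -47.8 -42.7 -37.5 -37.2] 44.5
```

>>> apply_moves([
  {"translation": [-0.126, -0.098, 0.02], "delta_rot": [0, 0, 0], "fingers": 100},
  {"translation": [-0.126, -0.098, 0.02], "delta_rot": [0, 0, 0], "fingers": 100},
  {"translation": [-0.126, -0.098, 0.02], "delta_rot": [0, 0, 0], "fingers": 100},
  {"translation": [-0.126, -0.098, 0.02], "delta_rot": [0, 0, 0], "fingers": 100},
  {"translation": [-0.126, -0.098, 0.02], "delta_rot": [0, 0, 0], "fingers": 100},
  {"translation": [-0.126, -0.098, 0.02], "delta_rot": [0, 0, 0], "fingers": 100},
  {"translation": [-0.126, -0.098, 0.02], "delta_rot": [0, 0, 0], "fingers": 100},
  {"translation": [-0.126, -0.098, 0.02], "delta_rot": [0, 0, 0], "fingers": 100},
])

```text
clock: 1.1
tcp_pos: [392.8, 264.6, 182.9]
tool_rot: [-0.443, -3.11, -0.0]
contact_force: [0.4, 0.5, 0.1]
opening: 85.9
```

>>> apply_moves([
  {"translation": [0, 0, 0], "delta_rot": [0, 0, 0.09], "fingers": 100},
  {"translation": [0, 0, 0], "delta_rot": [0, 0, 0.09], "fingers": 100},
  {"translation": [0, 0, 0], "delta_rot": [0, 0, 0.09], "fingers": 100},
  {"translation": [0, 0, 0], "delta_rot": [0, 0, 0.09], "fingers": 100},
  {"translation": [0, 0, 0], "delta_rot": [0, 0, 0.09], "fingers": 100},
  {"translation": [0, 0, 0], "delta_rot": [0, 0, 0.09], "fingers": 100},
  {"translation": [0, 0, 0], "delta_rot": [0, 0, 0.09], "fingers": 100},
  {"translation": [0, 0, 0], "delta_rot": [0, 0, 0.09], "fingers": 100},
])

```text
clock: 2.1
tcp_pos: [392.0, 265.9, 183.0]
tool_rot: [-2.39, -2.039, 0.001]
contact_force: [0.1, -0.5, 0.4]
opening: 85.4
```

```bash
python3 -c "
from h import *
s=cam('wrist'); cv2.imwrite('pics/w1.png',s['color']); np.savez('w1.npz',P=world(s))
to([391.5,265.5,120],4); P=world(s).reshape(-1,3); m=(P[:,2]>60)&(P[:,2]<78)&(np.hypot(P[:,0]-391.5,P[:,1]-265.5)<40); print(m.sum(),cv2.minAreaRect(P[m][:,:2].astype(np.float32)),np.median(P[m],0)); print(np.round(s['extrinsics'],2))
"
```

```text
t 2.15 tcp [391.9 265.9 183. ] cal [-206.9  218.2  183. ] F [-0.4 -0.2 -0.6] open 85.2
shift share/row [-0.0004 -0.0003  0.0525] total mm [-0.4 -0.3 63. ] turn share/row [-0.0001  0.      0.0091]
1081 ((392.5751037597656, 269.177001953125), (32.54118728637695, 33.11748504638672), 80.91912078857422) [392.46504649 270.35803435  69.50846809]
[[ 9.9000e-01  1.5000e-01  4.0000e-02  4.0417e+02]
 [-1.6000e-01  9.5000e-01  2.7000e-01  3.3471e+02]
 [-0.0000e+00 -2.7000e-01  9.6000e-01  3.2514e+02]
 [ 0.0000e+00  0.0000e+00  0.0000e+00  1.0000e+00]]
```

View pics/w1.png

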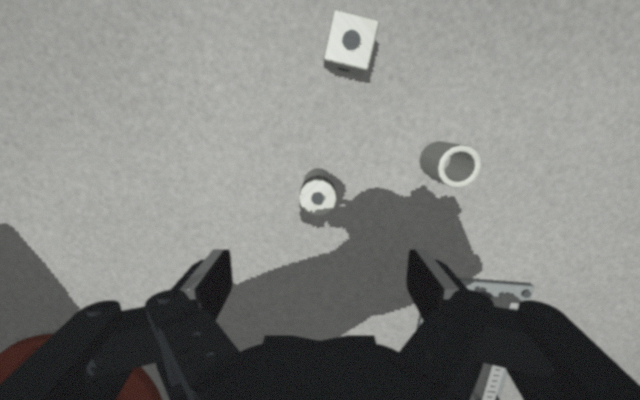

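Wrist view: the plunger's top is at (318,195), with the sleeve at (458,165) and the block at (350,40), both well clear. Next I descend and grasp.

>>> apply_moves([
  {"translation": [-0.0033, 0.001, 0.09], "delta_rot": [0, 0, 0.036], "fingers": 100},
  {"translation": [0, 0, 0.13], "delta_rot": [0, 0, 0], "fingers": 100},
  {"translation": [0, 0, 0.13], "delta_rot": [0, 0, 0], "fingers": 100},
  {"translation": [0, 0, 0.1], "delta_rot": [0, 0, 0], "fingers": 100},
  {"translation": [0, 0, 0.06], "delta_rot": [0, 0, 0], "fingers": 100},
  {"translation": [0, 0, 0], "delta_rot": [0, 0, 0], "fingers": 100},
  {"translation": [0, 0, 0], "delta_rot": [0, 0, 0], "fingers": 100},
  {"translation": [0, 0, 0], "delta_rot": [0, 0, 0], "fingers": 100},
])

```text
clock: 3.15
tcp_pos: [393.3, 265.3, 31.6]
tool_rot: [2.455, 1.959, 0.003]
contact_force: [0.1, 0.3, -0.3]
opening: 85.4
```

>>> apply_moves([
  {"translation": [0, 0, 0], "delta_rot": [0, 0, 0], "fingers": 20},
  {"translation": [0, 0, 0], "delta_rot": [0, 0, 0], "fingers": 20},
  {"translation": [0, 0, 0], "delta_rot": [0, 0, 0], "fingers": 20},
  {"translation": [0, 0, 0], "delta_rot": [0, 0, 0], "fingers": 20},
  {"translation": [0, 0, 0], "delta_rot": [0, 0, 0], "fingers": 20},
  {"translation": [0, 0, 0], "delta_rot": [0, 0, 0], "fingers": 20},
  {"translation": [0, 0, 0], "delta_rot": [0, 0, 0], "fingers": 20},
  {"translation": [0, 0, 0], "delta_rot": [0, 0, 0], "fingers": 20},
], squeeze=35)

```text
clock: 4.15
tcp_pos: [392.2, 265.0, 30.4]
tool_rot: [-2.455, -1.959, 0.0]
contact_force: [-3.9, 0.7, 5.1]
opening: 32.6
```

>>> apply_moves([
  {"translation": [0, 0, -0.02], "delta_rot": [0, 0, 0], "fingers": 20},
  {"translation": [0, 0, -0.05], "delta_rot": [0, 0, 0], "fingers": 20},
  {"translation": [0, 0, -0.08], "delta_rot": [0, 0, 0], "fingers": 20},
  {"translation": [0, 0, -0.08], "delta_rot": [0, 0, 0], "fingers": 20},
  {"translation": [0, 0, -0.07], "delta_rot": [0, 0, 0], "fingers": 20},
  {"translation": [0, 0, 0], "delta_rot": [0, 0, 0], "fingers": 20},
  {"translation": [0, 0, 0], "delta_rot": [0, 0, 0], "fingers": 20},
  {"translation": [0, 0, 0], "delta_rot": [0, 0, 0], "fingers": 20},
])

```text
clock: 5.15
tcp_pos: [391.8, 264.7, 119.3]
tool_rot: [-2.455, -1.959, 0.002]
contact_force: [-0.4, -0.4, -1.2]
opening: 32.7
```

```bash
python3 -c "
from h import *
to(wld([-3,34,120]),8)
for n in ('scene','wrist'):
  s=cam(n); cv2.imwrite('pics/%s2.png'%n,s['color']); P=world(s); np.savez(n+'2.npz',P=P)
a=cv2.imread('pics/scene2.png')[60:260,220:520]; b=cv2.imread('pics/wrist2.png')
cv2.imwrite('pics/c2.png',np.hstack([cv2.resize(a,(450,300)),cv2.resize(b,(350,300))]))
"
```

```text
t 5.15 tcp [391.8 264.7 119.3] cal [-206.8  217.   119.3] F [-0.4 -0.4 -1.2] open 32.7
shift share/row [-0.0776  0.0837 -0.0003] total mm [-186.2  200.9   -0.8] turn share/row [-0.0001  0.      0.001 ]
```

View pics/c2.png

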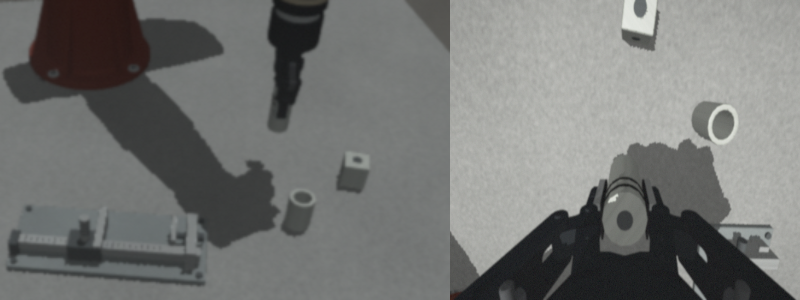

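The plunger is held between the pads, upright and off the bench, with the other parts undisturbed. I carry it to above the gap.

>>> apply_moves([
  {"translation": [-0.06, 0.065, 0], "delta_rot": [0, 0, 0.001], "fingers": 20},
  {"translation": [-0.1, 0.108, 0], "delta_rot": [0, 0, 0.001], "fingers": 20},
  {"translation": [-0.12, 0.13, 0], "delta_rot": [0, 0, 0.001], "fingers": 20},
  {"translation": [-0.12, 0.13, 0], "delta_rot": [0, 0, 0.001], "fingers": 20},
  {"translation": [-0.1, 0.108, 0], "delta_rot": [0, 0, 0.001], "fingers": 20},
  {"translation": [-0.08, 0.086, 0], "delta_rot": [0, 0, 0.001], "fingers": 20},
  {"translation": [-0.04, 0.043, 0], "delta_rot": [0, 0, 0.001], "fingers": 20},
  {"translation": [0, 0, 0], "delta_rot": [0, 0, 0.001], "fingers": 20},
])

```text
clock: 6.25
tcp_pos: [545.7, 37.6, 119.8]
tool_rot: [-2.472, -1.937, 0.001]
contact_force: [1.0, 0.7, -2.0]
opening: 32.2
```

```bash
python3 -c "
from h import *
to(wld([-3,34,41]),8)
ps=[]
for n in ('scene','wrist','top'):
  s=cam(n); cv2.imwrite('pics/%s3.png'%n,s['color']); P=world(s).reshape(-1,3); d=P-OC; c=np.column_stack([d@EX,d@EY,d[:,2]])
  m=(np.abs(c[:,1]-34)<30)&(abs(c[:,0]+3)<25)&(c[:,2]>86)&(c[:,2]<118); print(n,m.sum(),np.round(np.percentile(c[m],[2,50,98],axis=0),1) if m.sum() else '')
  for z0,z1,l,x0,x1 in((38,52,'pad',-25,15),(50,200,'hi',-25,15)):
    m=(c[:,0]>x0)&(c[:,0]<x1)&(c[:,2]>z0)&(c[:,2]<z1)&(c[:,1]>48)&(c[:,1]<80); print(l,m.sum(),np.round(np.percentile(c[m][:,1],[2,10,50,90]),1) if m.sum() else '')
  m=(abs(c[:,0]-30)<10)&(c[:,2]>60)&(c[:,2]<90)&(c[:,1]<-40)&(c[:,1]>-85); print('post',m.sum(),np.round(np.percentile(c[m],[2,50,98],axis=0),1) if m.sum() else '')
a=cv2.imread('pics/scene3.png')[120:270,200:400]; b=cv2.imread('pics/wrist3.png')
cv2.imwrite('pics/c3.png',np.hstack([cv2.resize(a,(400,300)),cv2.resize(b,(400,300))]))
"
```

```text
t 6.25 tcp [545.7  37.6 119.8] cal [ -3.4  33.  119.8] F [ 1.   0.7 -2. ] open 32.2
shift share/row [0.0004 0.0002 0.0328] total mm [ 1.   0.4 78.8] turn share/row [-0.0001 -0.     -0.0001]
scene 135 [[1.000e-01 1.850e+01 8.870e+01]
 [1.010e+01 3.610e+01 1.007e+02]
 [1.440e+01 5.030e+01 1.160e+02]]
pad 45 [60.3 61.  63.9 67.1]
hi 43 [48.1 48.3 49.5 50.6]
post 76 [[ 24.  -68.   60.6]
 [ 33.4 -60.8  76.9]
 [ 37.5 -55.2  84.7]]
wrist 748 [[-17.4  45.   90.8]
 [ -3.   52.  105.9]
 [ 11.2  53.8 117.6]]
pad 620 [62.6 63.3 66.5 69.9]
hi 4990 [48.3 49.7 52.2 53.5]
post 139 [[ 23.  -58.2  60.4]
 [ 27.7 -53.8  65.8]
 [ 32.3 -52.5  73.2]]
top 0 
pad 0 
hi 0 
post 26 [[ 22.8 -68.7  71.1]
 [ 28.6 -62.4  83. ]
 [ 35.6 -56.6  88.7]]
```

View pics/c3.png

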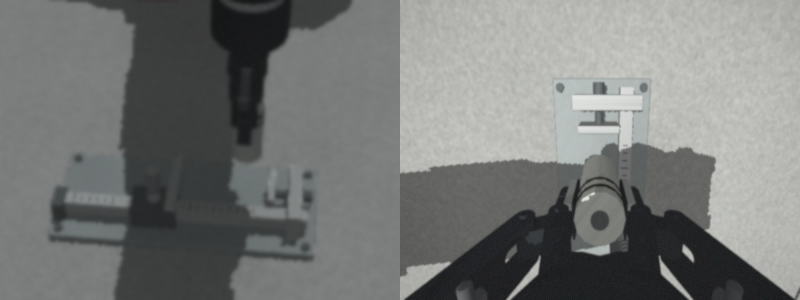

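The plunger hangs between the jaws beside the beam, clear of the pad at (598,128) in the right half. I lower it.

>>> apply_moves([
  {"translation": [0.001, 0.001, 0.05], "delta_rot": [0, 0, 0], "fingers": 20},
  {"translation": [0, 0, 0.06], "delta_rot": [0, 0, 0], "fingers": 20},
  {"translation": [0, 0, 0.06], "delta_rot": [0, 0, 0], "fingers": 20},
  {"translation": [0, 0, 0.05], "delta_rot": [0, 0, 0], "fingers": 20},
  {"translation": [0, 0, 0.03], "delta_rot": [0, 0, 0], "fingers": 20},
  {"translation": [0, 0, 0.01], "delta_rot": [0, 0, 0], "fingers": 20},
  {"translation": [0, 0, 0], "delta_rot": [0, 0, 0], "fingers": 20},
  {"translation": [0, 0, 0], "delta_rot": [0, 0, 0], "fingers": 20},
])

```text
clock: 7.4
tcp_pos: [546.6, 38.2, 43.0]
tool_rot: [2.471, 1.939, 0.001]
contact_force: [1.4, 0.1, -0.9]
opening: 32.7
```

>>> apply_moves([
  {"translation": [0, 0, 0.0015], "delta_rot": [0, 0, 0], "fingers": 20},
  {"translation": [0, 0, 0], "delta_rot": [0, 0, 0], "fingers": 20},
  {"translation": [0, 0, 0], "delta_rot": [0, 0, 0], "fingers": 20},
  {"translation": [0, 0, 0], "delta_rot": [0, 0, 0], "fingers": 20},
  {"translation": [0, 0, 0], "delta_rot": [0, 0, 0], "fingers": 20},
  {"translation": [0, 0, 0], "delta_rot": [0, 0, 0], "fingers": 20},
  {"translation": [0, 0, 0], "delta_rot": [0, 0, 0], "fingers": 20},
  {"translation": [0, 0, 0], "delta_rot": [0, 0, 0], "fingers": 20},
])

```text
clock: 8.4
tcp_pos: [546.1, 38.3, 41.9]
tool_rot: [-2.471, -1.94, -0.0]
contact_force: [0.2, 0.2, -1.5]
opening: 32.5
```

>>> apply_moves([
  {"translation": [0, 0, 0.002], "delta_rot": [0, 0, 0], "fingers": 20},
  {"translation": [0, 0, 0.001], "delta_rot": [0, 0, 0], "fingers": 20},
  {"translation": [0, 0, 0], "delta_rot": [0, 0, 0], "fingers": 20},
  {"translation": [0, 0, 0], "delta_rot": [0, 0, 0], "fingers": 20},
  {"translation": [0, 0, 0], "delta_rot": [0, 0, 0], "fingers": 20},
  {"translation": [0, 0, 0], "delta_rot": [0, 0, 0], "fingers": 20},
  {"translation": [0, 0, 0], "delta_rot": [0, 0, 0], "fingers": 20},
  {"translation": [0, 0, 0], "delta_rot": [0, 0, 0], "fingers": 20},
])

```text
clock: 9.4
tcp_pos: [546.1, 38.3, 41.0]
tool_rot: [-2.471, -1.94, -0.0]
contact_force: [-0.2, 0.6, -2.5]
opening: 32.5
```

>>> apply_moves([
  {"translation": [0, 0, 0.001], "delta_rot": [0, 0, 0], "fingers": 20},
  {"translation": [0, 0, 0], "delta_rot": [0, 0, 0], "fingers": 20},
  {"translation": [0, 0, 0], "delta_rot": [0, 0, 0], "fingers": 20},
  {"translation": [0, 0, 0], "delta_rot": [0, 0, 0], "fingers": 20},
  {"translation": [0, 0, 0], "delta_rot": [0, 0, 0], "fingers": 20},
  {"translation": [0, 0, 0], "delta_rot": [0, 0, 0], "fingers": 20},
  {"translation": [0, 0, 0], "delta_rot": [0, 0, 0], "fingers": 20},
  {"translation": [0, 0, 0], "delta_rot": [0, 0, 0], "fingers": 20},
])

```text
clock: 10.4
tcp_pos: [546.1, 38.3, 40.6]
tool_rot: [-2.471, -1.94, -0.0]
contact_force: [-0.1, -0.2, -1.7]
opening: 33.0
```

>>> apply_moves([
  {"translation": [0, 0, 0.001], "delta_rot": [0, 0, 0], "fingers": 20},
  {"translation": [0, 0, 0.001], "delta_rot": [0, 0, 0], "fingers": 20},
  {"translation": [0, 0, 0], "delta_rot": [0, 0, 0], "fingers": 20},
  {"translation": [0, 0, 0], "delta_rot": [0, 0, 0], "fingers": 20},
  {"translation": [0, 0, 0], "delta_rot": [0, 0, 0], "fingers": 20},
  {"translation": [0, 0, 0], "delta_rot": [0, 0, 0], "fingers": 20},
  {"translation": [0, 0, 0], "delta_rot": [0, 0, 0], "fingers": 20},
  {"translation": [0, 0, 0], "delta_rot": [0, 0, 0], "fingers": 20},
])

```text
clock: 11.4
tcp_pos: [546.2, 38.3, 40.5]
tool_rot: [2.471, 1.939, 0.0]
contact_force: [-3.1, 0.0, 5.0]
opening: 31.8
```

It has touched the bed (+5 N), so I release and rise.

>>> apply_moves([
  {"translation": [0, 0, 0], "delta_rot": [0, 0, 0], "fingers": 45},
  {"translation": [0, 0, 0], "delta_rot": [0, 0, 0], "fingers": 50},
  {"translation": [0, 0, 0], "delta_rot": [0, 0, 0], "fingers": 60},
  {"translation": [0, 0, 0], "delta_rot": [0, 0, 0], "fingers": 65},
  {"translation": [0, 0, 0], "delta_rot": [0, 0, 0], "fingers": 65},
  {"translation": [0, 0, 0], "delta_rot": [0, 0, 0], "fingers": 65},
  {"translation": [0, 0, -0.02], "delta_rot": [0, 0, 0], "fingers": 65},
  {"translation": [0, 0, -0.04], "delta_rot": [0, 0, 0], "fingers": 65},
])

```text
clock: 12.4
tcp_pos: [545.8, 38.4, 58.4]
tool_rot: [-2.471, -1.939, 0.001]
contact_force: [-0.1, -0.5, 0.6]
opening: 55.3
```

>>> apply_moves([
  {"translation": [0, 0, -0.06], "delta_rot": [0, 0, 0], "fingers": 65},
  {"translation": [0, 0, -0.06], "delta_rot": [0, 0, 0], "fingers": 65},
  {"translation": [0, 0, -0.06], "delta_rot": [0, 0, 0], "fingers": 65},
  {"translation": [0, 0, -0.06], "delta_rot": [0, 0, 0], "fingers": 65},
  {"translation": [0, 0, -0.06], "delta_rot": [0, 0, 0], "fingers": 65},
  {"translation": [-0.1, 0, 0], "delta_rot": [0, 0, 0], "fingers": 0},
  {"translation": [-0.1, 0, 0], "delta_rot": [0, 0, 0], "fingers": 0},
  {"translation": [-0.1, 0, 0], "delta_rot": [0, 0, 0], "fingers": 0},
])

```text
clock: 13.4
tcp_pos: [524.5, -49.9, 148.7]
tool_rot: [2.471, 1.94, 0.0]
contact_force: [0.2, -1.2, -0.5]
opening: 1.0
```

```bash
python3 -c "
from h import *
to(wld([30,-88,130]),4)
for n in ('scene','wrist','top'):
  s=cam(n); cv2.imwrite('pics/%s4.png'%n,s['color']); P=world(s).reshape(-1,3); d=P-OC; c=np.column_stack([d@EX,d@EY,d[:,2]])
  for l,z0,z1,y0,y1,x0,x1 in(('plunger',70,90,5,58,-30,22),('pad',38,52,50,80,-25,15),('post',60,90,-90,-40,20,40),('blade',38,52,-55,-20,-30,8)):
    m=(c[:,0]>x0)&(c[:,0]<x1)&(c[:,2]>z0)&(c[:,2]<z1)&(c[:,1]>y0)&(c[:,1]<y1); print(n,l,m.sum(),np.round(np.percentile(c[m],[2,50,98],axis=0),1).tolist() if m.sum() else '')
a=cv2.imread('pics/scene4.png')[120:270,200:400]; b=cv2.imread('pics/wrist4.png')
cv2.imwrite('pics/c4.png',np.hstack([cv2.resize(a,(400,300)),cv2.resize(b,(400,300))]))
"
```

```text
t 13.4 tcp [524.5 -49.9 148.7] cal [ -3.1 -57.1 148.7] F [ 0.2 -1.2 -0.5] open 1.0
shift share/row [-0.0257  0.0276  0.0156] total mm [-30.9  33.1  18.7] turn share/row [ 0. -0. -0.]
scene plunger 170 [[-16.6, 20.6, 70.5], [1.4, 35.2, 77.8], [13.6, 50.8, 80.8]]
scene pad 51 [[-24.5, 50.3, 40.3], [-3.4, 63.6, 43.7], [13.0, 67.6, 49.9]]
scene post 77 [[23.3, -67.7, 61.2], [33.0, -60.7, 75.9], [37.0, -55.1, 84.1]]
scene blade 72 [[-28.8, -48.9, 40.3], [-10.6, -42.8, 44.1], [7.5, -37.1, 46.6]]
wrist plunger 2084 [[-16.9, 21.9, 73.4], [-2.4, 37.3, 79.5], [12.7, 52.0, 81.1]]
wrist pad 692 [[-24.2, 61.8, 39.9], [-4.7, 65.2, 44.4], [14.2, 69.4, 45.8]]
wrist post 448 [[23.0, -66.2, 62.1], [29.0, -57.7, 83.9], [35.8, -53.1, 85.5]]
wrist blade 676 [[-29.2, -46.9, 40.2], [-11.3, -40.6, 45.4], [7.3, -35.1, 46.8]]
top plunger 116 [[-17.7, 20.5, 72.8], [-3.4, 34.8, 79.0], [11.3, 49.6, 85.9]]
top pad 42 [[-24.3, 59.3, 38.3], [-5.4, 63.3, 43.9], [14.4, 67.0, 50.3]]
top post 0 
top blade 0
```

View pics/c4.png

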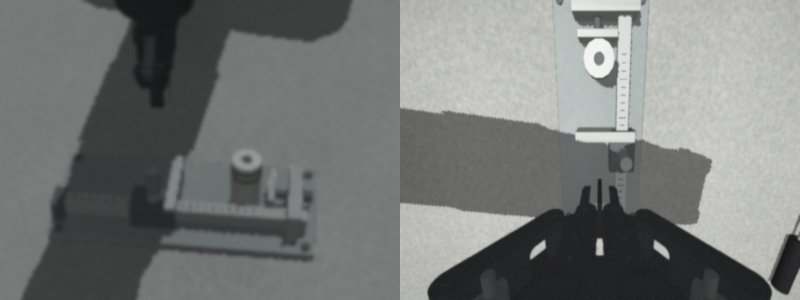

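The plunger stands upright at caliper (-3, 35). The pad face is near y 60 and the post near (30, -61.5). The fingers are shut, and I go behind the post.

>>> apply_moves([
  {"translation": [-0.05, 0.036, 0], "delta_rot": [0, 0, 0], "fingers": 0},
  {"translation": [-0.05, 0.036, 0], "delta_rot": [0, 0, 0], "fingers": 0},
  {"translation": [-0.04, 0.037, 0], "delta_rot": [0, 0, 0], "fingers": 0},
  {"translation": [0, 0, 0.08], "delta_rot": [0, 0, 0], "fingers": 0},
  {"translation": [0, 0, 0.1], "delta_rot": [0, 0, 0], "fingers": 0},
  {"translation": [0, 0, 0.09], "delta_rot": [0, 0, 0], "fingers": 0},
  {"translation": [0, 0, 0.04], "delta_rot": [0, 0, 0], "fingers": 0},
  {"translation": [0, 0, 0], "delta_rot": [0, 0, 0], "fingers": 0},
])

```text
clock: 14.55
tcp_pos: [546.3, -97.7, 54.6]
tool_rot: [-2.471, -1.939, 0.001]
contact_force: [-0.5, 0.2, -0.1]
opening: -0.0
```

>>> apply_moves([
  {"translation": [0.02, 0, 0], "delta_rot": [0, 0, 0], "fingers": 0},
  {"translation": [0.02, 0, 0], "delta_rot": [0, 0, 0], "fingers": 0},
  {"translation": [0.015, 0, 0], "delta_rot": [0, 0, 0], "fingers": 0},
  {"translation": [0.01, 0, 0], "delta_rot": [0, 0, 0], "fingers": 0},
  {"translation": [0.01, 0, 0], "delta_rot": [0, 0, 0], "fingers": 0},
  {"translation": [0.01, 0, 0], "delta_rot": [0, 0, 0], "fingers": 0},
  {"translation": [0.01, 0, 0], "delta_rot": [0, 0, 0], "fingers": 0},
  {"translation": [0.01, 0, 0], "delta_rot": [0, 0, 0], "fingers": 0},
])

```text
clock: 15.55
tcp_pos: [554.1, -67.0, 55.1]
tool_rot: [2.471, 1.939, 0.0]
contact_force: [-0.4, -2.6, 2.0]
opening: -0.0
```

```bash
python3 -c "
from h import *
to(wld([29.5,-19,55]),8)
for n in ('scene',):
  s=cam(n); P=world(s).reshape(-1,3); d=P-OC; c=np.column_stack([d@EX,d@EY,d[:,2]])
  for l,z0,z1,y0,y1,x0,x1 in(('plunger',70,90,5,58,-30,22),('blade',38,52,-55,10,-30,8)):
    m=(c[:,0]>x0)&(c[:,0]<x1)&(c[:,2]>z0)&(c[:,2]<z1)&(c[:,1]>y0)&(c[:,1]<y1); print(n,l,m.sum(),np.round(np.percentile(c[m],[2,50,98],axis=0),1).tolist() if m.sum() else '')
"
```

```text
t 15.55 tcp [554.1 -67.   55.1] cal [ 29.7 -66.7  55.1] F [-0.4 -2.6  2. ] open -0.0
shift share/row [ 0.0199 -0.0001  0.0001] total mm [47.7 -0.2  0.1] turn share/row [ 0.  0. -0.]
scene plunger 170 [[-17.5, 20.7, 71.0], [1.1, 35.8, 77.8], [14.2, 50.9, 81.3]]
scene blade 68 [[-29.1, -35.8, 39.5], [-11.0, -29.9, 44.2], [6.1, -24.3, 46.9]]
```

Pushing takes about 2.6 N, which matches the drag. The face is about 43 mm ahead of the TCP.

>>> apply_moves([
  {"translation": [0.015, 0, 0], "delta_rot": [0, 0, 0], "fingers": 0},
  {"translation": [0.02, 0, 0], "delta_rot": [0, 0, 0], "fingers": 0},
  {"translation": [0.02, 0, 0], "delta_rot": [0, 0, 0], "fingers": 0},
  {"translation": [0.02, 0, 0], "delta_rot": [0, 0, 0], "fingers": 0},
  {"translation": [0.015, 0, 0], "delta_rot": [0, 0, 0], "fingers": 0},
  {"translation": [0.012, 0, 0], "delta_rot": [0, 0, 0], "fingers": 0},
  {"translation": [0.01, 0, 0], "delta_rot": [0, 0, 0], "fingers": 0},
  {"translation": [0.005, 0, 0], "delta_rot": [0, 0, 0], "fingers": 0},
])

```text
clock: 16.6
tcp_pos: [562.4, -32.9, 55.0]
tool_rot: [-2.471, -1.939, -0.0]
contact_force: [0.5, -2.5, 2.0]
opening: 0.1
```

>>> apply_moves([
  {"translation": [0.003, 0, 0], "delta_rot": [0, 0, 0], "fingers": 0},
  {"translation": [0.003, 0, 0], "delta_rot": [0, 0, 0], "fingers": 0},
  {"translation": [0.003, 0, 0], "delta_rot": [0, 0, 0], "fingers": 0},
  {"translation": [0.003, 0, 0], "delta_rot": [0, 0, 0], "fingers": 0},
  {"translation": [0.003, 0, 0], "delta_rot": [0, 0, 0], "fingers": 0},
  {"translation": [0.003, 0, 0], "delta_rot": [0, 0, 0], "fingers": 0},
  {"translation": [0.003, 0, 0], "delta_rot": [0, 0, 0], "fingers": 0},
  {"translation": [0.003, 0, 0], "delta_rot": [0, 0, 0], "fingers": 0},
])

```text
clock: 17.6
tcp_pos: [564.0, -26.0, 55.0]
tool_rot: [-2.471, -1.939, -0.0]
contact_force: [0.5, -3.9, 1.8]
opening: -0.3
```

```bash
cat > m.py <<'E'
from h import *
to(wld([29.5,-18,55]),8)
o=env.observe(); print("Fy_cal",o["contact_force"]@EY)
s=cam('scene'); cv2.imwrite('pics/s_last.png',s['color']); P=world(s).reshape(-1,3); d=P-OC; c=np.column_stack([d@EX,d@EY,d[:,2]])
for l,z0,z1,y0,y1,x0,x1 in(('plunger',70,90,5,58,-30,22),('blade',38,52,-55,26,-30,-19),('pad',38,52,54,80,-25,15)):
    m=(c[:,0]>x0)&(c[:,0]<x1)&(c[:,2]>z0)&(c[:,2]<z1)&(c[:,1]>y0)&(c[:,1]<y1); print(l,m.sum(),np.round(np.percentile(c[m],[2,50,98],axis=0),1).tolist() if m.sum() else '')
E
python3 m.py
```

```text
t 17.6 tcp [564. -26.  55.] cal [ 29.6 -24.4  55. ] F [ 0.5 -3.9  1.8] open -0.3
shift share/row [ 0.0027 -0.      0.    ] total mm [ 6.4 -0.1  0. ] turn share/row [ 0. -0. -0.]
Fy_cal -3.7160861800534426
plunger 164 [[-18.7, 21.0, 70.9], [0.8, 35.9, 78.1], [13.5, 50.8, 81.1]]
blade 13 [[-29.2, 6.5, 42.7], [-24.4, 10.4, 44.7], [-19.8, 15.2, 45.6]]
pad 50 [[-24.8, 60.1, 40.9], [-7.3, 63.8, 43.3], [14.3, 67.6, 45.6]]
```

>>> apply_moves([
  {"translation": [0.0025, 0, 0], "delta_rot": [0, 0, 0], "fingers": 0},
  {"translation": [0.0025, 0, 0], "delta_rot": [0, 0, 0], "fingers": 0},
  {"translation": [0.0025, 0, 0], "delta_rot": [0, 0, 0], "fingers": 0},
  {"translation": [0.0025, 0, 0], "delta_rot": [0, 0, 0], "fingers": 0},
  {"translation": [0.0025, 0, 0], "delta_rot": [0, 0, 0], "fingers": 0},
  {"translation": [0.0025, 0, 0], "delta_rot": [0, 0, 0], "fingers": 0},
  {"translation": [0.0025, 0, 0], "delta_rot": [0, 0, 0], "fingers": 0},
  {"translation": [0.002, 0, 0], "delta_rot": [0, 0, 0], "fingers": 0},
])

```text
clock: 18.65
tcp_pos: [565.4, -20.6, 55.1]
tool_rot: [2.471, 1.939, -0.0]
contact_force: [-0.3, -5.5, 2.3]
opening: -0.3
```

```bash
python3 m.py
```

```text
t 18.65 tcp [565.4 -20.6  55.1] cal [ 29.7 -18.9  55.1] F [-0.3 -5.5  2.3] open -0.3
shift share/row [ 0.0004 -0.0001  0.    ] total mm [ 0.9 -0.2  0.1] turn share/row [ 0.  0. -0.]
Fy_cal -5.359150487934274
plunger 168 [[-17.0, 25.5, 71.1], [1.6, 40.4, 78.0], [14.0, 55.3, 80.4]]
blade 15 [[-29.8, 12.5, 41.4], [-25.1, 17.3, 44.0], [-20.6, 21.9, 45.8]]
pad 54 [[-23.8, 54.7, 40.5], [-3.8, 63.5, 42.9], [14.2, 67.6, 46.1]]
```

>>> apply_moves([
  {"translation": [0.001, 0, 0], "delta_rot": [0, 0, 0], "fingers": 0},
  {"translation": [0.001, 0, 0], "delta_rot": [0, 0, 0], "fingers": 0},
  {"translation": [0.001, 0, 0], "delta_rot": [0, 0, 0], "fingers": 0},
  {"translation": [0.001, 0, 0], "delta_rot": [0, 0, 0], "fingers": 0},
  {"translation": [0.001, 0, 0], "delta_rot": [0, 0, 0], "fingers": 0},
  {"translation": [0.001, 0, 0], "delta_rot": [0, 0, 0], "fingers": 0},
  {"translation": [0.001, 0, 0], "delta_rot": [0, 0, 0], "fingers": 0},
  {"translation": [0.001, 0, 0], "delta_rot": [0, 0, 0], "fingers": 0},
])

```text
clock: 19.7
tcp_pos: [566.0, -18.3, 55.1]
tool_rot: [2.471, 1.939, -0.0]
contact_force: [1.0, -5.4, 2.8]
opening: 0.2
```

```bash
python3 m.py
```

```text
t 19.7 tcp [566.  -18.3  55.1] cal [ 29.7 -16.5  55.1] F [ 1.  -5.4  2.8] open 0.2
shift share/row [-0.0006 -0.0001  0.    ] total mm [-1.5 -0.2  0.1] turn share/row [ 0.  0. -0.]
Fy_cal -5.026800748838218
plunger 170 [[-17.6, 27.6, 70.6], [1.6, 43.1, 78.1], [14.3, 57.5, 81.1]]
blade 19 [[-29.8, 14.8, 42.5], [-24.1, 19.8, 44.6], [-19.7, 24.5, 47.7]]
pad 53 [[-23.0, 55.0, 39.2], [-3.4, 63.3, 43.7], [13.1, 67.6, 49.1]]
```

>>> apply_moves([
  {"translation": [0.0005, 0, 0], "delta_rot": [0, 0, 0], "fingers": 0},
  {"translation": [0.0005, 0, 0], "delta_rot": [0, 0, 0], "fingers": 0},
  {"translation": [0.0005, 0, 0], "delta_rot": [0, 0, 0], "fingers": 0},
  {"translation": [0.0005, 0, 0], "delta_rot": [0, 0, 0], "fingers": 0},
  {"translation": [0.0005, 0, 0], "delta_rot": [0, 0, 0], "fingers": 0},
  {"translation": [0.0005, 0, 0], "delta_rot": [0, 0, 0], "fingers": 0},
  {"translation": [0.0005, 0, 0], "delta_rot": [0, 0, 0], "fingers": 0},
  {"translation": [0.0005, 0, 0], "delta_rot": [0, 0, 0], "fingers": 0},
])

```text
clock: 20.75
tcp_pos: [566.3, -17.2, 55.1]
tool_rot: [2.471, 1.939, -0.001]
contact_force: [0.3, -5.8, 2.4]
opening: 0.2
```

>>> apply_moves([
  {"translation": [0.0003, 0, 0], "delta_rot": [0, 0, 0], "fingers": 0},
  {"translation": [0.0003, 0, 0], "delta_rot": [0, 0, 0], "fingers": 0},
  {"translation": [0.0003, 0, 0], "delta_rot": [0, 0, 0], "fingers": 0},
  {"translation": [0.0003, 0, 0], "delta_rot": [0, 0, 0], "fingers": 0},
  {"translation": [0.0003, 0, 0], "delta_rot": [0, 0, 0], "fingers": 0},
  {"translation": [0.0003, 0, 0], "delta_rot": [0, 0, 0], "fingers": 0},
  {"translation": [0.0003, 0, 0], "delta_rot": [0, 0, 0], "fingers": 0},
  {"translation": [0, 0, 0], "delta_rot": [0, 0, 0], "fingers": 0},
])

```text
clock: 21.75
tcp_pos: [566.4, -17.0, 55.1]
tool_rot: [2.471, 1.938, -0.001]
contact_force: [0.2, -8.2, 1.8]
opening: 0.1
```

>>> apply_moves([
  {"translation": [0, 0, 0], "delta_rot": [0, 0, 0], "fingers": 0},
  {"translation": [0, 0, 0], "delta_rot": [0, 0, 0], "fingers": 0},
  {"translation": [0, 0, 0], "delta_rot": [0, 0, 0], "fingers": 0},
  {"translation": [0, 0, 0], "delta_rot": [0, 0, 0], "fingers": 0},
  {"translation": [0, 0, 0], "delta_rot": [0, 0, 0], "fingers": 0},
  {"translation": [0, 0, 0], "delta_rot": [0, 0, 0], "fingers": 0},
  {"translation": [0, 0, 0], "delta_rot": [0, 0, 0], "fingers": 0},
  {"translation": [0, 0, 0], "delta_rot": [0, 0, 0], "fingers": 0},
])

```text
clock: 22.75
tcp_pos: [566.4, -17.0, 55.1]
tool_rot: [2.471, 1.938, -0.001]
contact_force: [0.4, -8.1, 2.2]
opening: 0.1
```

```bash
python3 m.py; python3 -c "
import cv2
a=cv2.imread('pics/s_last.png')[170:260,210:370]; cv2.imwrite('pics/c5.png',cv2.resize(a,(640,360),interpolation=2))"
```

```text
t 22.75 tcp [566.4 -17.   55.1] cal [ 29.7 -15.1  55.1] F [ 0.4 -8.1  2.2] open 0.1
shift share/row [-0.0012 -0.0001  0.    ] total mm [-2.9 -0.2  0.1] turn share/row [ 0.      0.0001 -0.0001]
Fy_cal -7.734772398841567
plunger 162 [[-17.2, 28.0, 71.2], [1.4, 43.5, 77.6], [13.9, 57.4, 80.7]]
blade 14 [[-29.1, 15.3, 41.5], [-24.4, 19.8, 44.3], [-20.2, 24.4, 46.4]]
pad 61 [[-23.4, 55.0, 39.1], [-3.4, 62.8, 43.2], [13.8, 67.6, 51.0]]
```

View pics/c5.png

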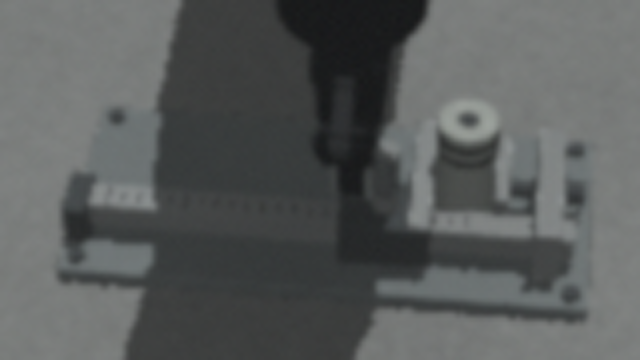

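The plunger stands upright, nipped between the blade (≈420,180) and the pad (≈505,170). A steady ~7.8 N on the post, less the 3 N drag, is about 5 N of nip, held for over 1 s. I back straight off and rise.

>>> apply_moves([
  {"translation": [-0.001, 0, 0], "delta_rot": [0, 0, 0], "fingers": 0},
  {"translation": [-0.003, 0, 0], "delta_rot": [0, 0, 0], "fingers": 0},
  {"translation": [-0.02, 0, 0], "delta_rot": [0, 0, 0], "fingers": 0},
  {"translation": [-0.04, 0, 0], "delta_rot": [0, 0, 0], "fingers": 0},
  {"translation": [-0.04, 0, 0], "delta_rot": [0, 0, 0], "fingers": 0},
  {"translation": [0, 0, -0.06], "delta_rot": [0, 0, 0], "fingers": 0},
  {"translation": [0, 0, -0.1], "delta_rot": [0, 0, 0], "fingers": 0},
  {"translation": [0, 0, -0.1], "delta_rot": [0, 0, 0], "fingers": 0},
])

```text
clock: 23.8
tcp_pos: [559.2, -46.5, 135.3]
tool_rot: [2.471, 1.939, 0.001]
contact_force: [0.1, -0.1, 0.7]
opening: 0.3
```

>>> apply_moves([
  {"translation": [-0.08, 0, -0.06], "delta_rot": [0, 0, 0], "fingers": 0},
  {"translation": [-0.08, 0, 0], "delta_rot": [0, 0, 0], "fingers": 0},
  {"translation": [0, 0, 0], "delta_rot": [0, 0, 0], "fingers": 0},
  {"translation": [0, 0, 0], "delta_rot": [0, 0, 0], "fingers": 0},
  {"translation": [0, 0, 0], "delta_rot": [0, 0, 0], "fingers": 0},
  {"translation": [0, 0, 0], "delta_rot": [0, 0, 0], "fingers": 0},
  {"translation": [0, 0, 0], "delta_rot": [0, 0, 0], "fingers": 0},
  {"translation": [0, 0, 0], "delta_rot": [0, 0, 0], "fingers": 0},
])

```text
clock: 24.8
tcp_pos: [547.6, -93.0, 151.0]
tool_rot: [-2.471, -1.94, -0.0]
contact_force: [0.6, -1.0, -0.3]
opening: -0.4
```

```bash
sed -i "s/5,58,-30,22/5,64,-30,22/" m.py; python3 m.py; python3 -c "
from h import *
s=cam('wrist'); P=world(s); b=s['color']; a=cv2.imread('pics/s_last.png')[150:270,200:400]
cv2.imwrite('pics/c6.png',np.hstack([cv2.resize(a,(400,300),interpolation=2),cv2.resize(b[0:240,160:480],(400,300))]))
d=P.reshape(-1,3)-OC; c=np.column_stack([d@EX,d@EY,d[:,2]])
for l,z0,z1,y0,y1,x0,x1 in(('plunger',70,90,5,66,-30,22),('blade',40,52,-5,32,-33,-21),('bladeR',40,52,-5,32,22,45),('pad',38,52,54,80,-28,-20)):
    m=(c[:,0]>x0)&(c[:,0]<x1)&(c[:,2]>z0)&(c[:,2]<z1)&(c[:,1]>y0)&(c[:,1]<y1); print(l,m.sum(),np.round(np.percentile(c[m],[2,50,98],axis=0),1).tolist() if m.sum() else '')
"
```

```text
t 24.8 tcp [547.6 -93.  151. ] cal [ 29.5 -93.5 151. ] F [ 0.6 -1.  -0.3] open -0.4
shift share/row [ 0.0314 -0.      0.04  ] total mm [75.4 -0.  96. ] turn share/row [-0. -0. -0.]
Fy_cal -0.8034309446570159
plunger 172 [[-17.7, 27.7, 70.9], [0.7, 43.5, 77.8], [14.2, 59.4, 81.4]]
blade 17 [[-29.6, 15.1, 42.0], [-25.5, 19.8, 45.1], [-20.8, 24.3, 46.6]]
pad 60 [[-24.1, 55.0, 39.5], [-2.2, 62.8, 43.2], [14.2, 67.6, 50.3]]
plunger 1807 [[-17.1, 29.2, 71.8], [-1.3, 40.2, 79.5], [13.5, 49.5, 81.2]]
blade 283 [[-32.6, 16.4, 42.9], [-26.8, 22.0, 45.5], [-21.3, 28.2, 47.0]]
bladeR 945 [[22.5, -4.9, 41.4], [36.8, 18.1, 44.6], [44.7, 28.7, 46.9]]
pad 6 [[-27.8, 61.5, 39.6], [-27.2, 61.8, 43.0], [-26.1, 62.3, 45.0]]
```

View pics/c6.png

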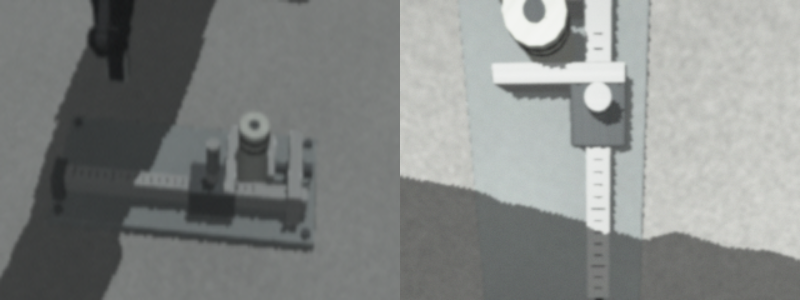

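Final view: the plunger is upright, with the blade square against it and the pad behind. The gap between the jaw faces is 33–35 mm, which fits the 34 mm plunger, and the robot is clear.

```bash
python3 -c "
from plant import env; print(env.job_done())"
```

```text
the job is handed in; nothing more can be done
None
```

The job is handed in at about 25 s of the 67 s allowed: the plunger stands nipped between the jaws. I placed it on the bed at about caliper (-3, 35) mm and let go. I then slid the jaw shut by its thumb post, pushing the plunger about 9 mm until it met the pad.

- **Nip:** the push on the post rose from about 5.4 N while sliding to about 7.8 N. That is roughly 5 N on the plunger after the jaw's drag. It held steady for over 1 s, and by the given spring rate the jaw cocked about 0.018 rad, under the 0.038 limit.
- **Final state:** the plunger is upright, the jaw looks square, and the gap between the jaw faces measured 33–35 mm against the nominal 34 mm. The arm is clear and touching nothing.
- **Disagreements:** the wrist camera read about 2–3 mm farther along the caliper than the other two cameras. The cameras cannot show contact with both jaws to better than about 1 mm, so that rests on the force rise. I did not re-measure the sleeve, block and valve at the end, but the arm never went near them.

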